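Pull the plug-in card and show it to the inspection camera

ROBOT

A 6-joint arm with a two-finger parallel gripper is mounted at the origin on the work surface. World frame = base frame: x ahead of the robot, y to its left, z up, the work surface at z = 0. Lengths are in mm, angles in rad, forces in N, time in s.
With the tool pointing down it reaches from about 275 to 750 mm from the base axis. Payload 10.2 kg.
Tool frame: the origin (TCP) lies between the finger pads; the fingertips stand 14 mm ahead of it and the grasp point (between the pads) lies 5 mm behind it (tip_reach is the distance from the TCP to the fingertips, in mm); z points along the fingers, y is the line along which they close (so a half turn about z gives the same grasp; the last joint's range is limited). The gripper opens to 85 mm and grips with 20 to 120 N. Pads are 22 mm wide; open, the fingers measure 114 mm over their backs; the gripper's body (76 mm by 85 mm) begins 54 mm behind the grasp point. The pads swing forward as they close: fully open they stand 13 mm farther back than shut.
Start: joints at [-1.498, 0.313, 1.498, -0, 1.331, -0.223], TCP at [153.027, -502.209, 245.294] pointing down, gripper open.
Joint ranges: [-2.94, 2.94], [-0.97, 2.17], [0.19, 2.56], [-1.23, 4.37], [0.02, 3.11], [-2.88, 2.88]. Speed limits (rad/s): [2.39, 2.39, 3.01, 3.14, 3.14, 3.14].

INTERFACE

Orientations are given as a unit quaternion [w, x, y, z].
In Python, from rig import * gives the robot as it stands.
- The arm moves only by the tool arm_command, never from a script. Its argument "steps" is a list that holds one entry, the list of rows, each a list of 7 numbers: the opening, from 0 (shut) to 1 (fully open), then the shift along the tool's x, y, z each as a share of 0.05 m, from -1 to 1, then the turn, a rotation vector about the tool's x, y, z each as a share of 0.15 rad, from -1 to 1. A call has 1 to 8 rows; each row shifts and turns the commanded pose from where the row before left it, along the tool's axes as they then stand; what a row does not reach is not made up. A row lasts 1/8 s, in which the tool goes at most 62.5 mm and 10.7 degrees, less where a joint would pass 70% of its speed; a pose out of reach is approached as far as the arm can. A call with a number of a shift or a turn outside -1 to 1 is refused whole. A call with a gripper value outside its range is refused whole. The fingers move at their own pace and stop on an object; "squeeze" is the grip in N (left out, the last holds). Time passes only in rows, so rows that do not move let the fingers close. It gives the time, the measured TCP pose, the force, the opening and the grip force at its end, in the units of the state.
- sense(): the state, without advancing time (a new reading comes with each control period).
- capture(name): name is "scene" or "side" or "wrist"; returns the picture (400x640x3 uint8, red, green, blue); there is no depth.
- get_calibration(name): a dict with "intrinsics" (3x3 intrinsics, pixels), "D" ([k1, k2, p1, p2, k3] as OpenCV has them; the pictures are not rectified), "rvec" (rotation vector, rad) and "tvec" (3), from world to camera coordinates, as OpenCV has them; the wrist camera has in their place "T_tool_cam" (4x4, takes a point from camera to tool coordinates, whose origin is the TCP and whose axes are the flange's). Camera axes: x right, y down, z forward; pixel columns grow to the right and rows downward; lengths in mm; the calibration is good to about 2 mm. A picture is of the moment at which its call begins: read the wrist's pose just before it. get_calibration takes no time and is no camera call.
- finish_job(): hands the job in; it is judged then, once.
The state is a dict: "time_s": time; "joints": joint angles; "dq": joint speeds; "tau": joint torques, N m; "eef_pos": TCP position; "ee_rot": TCP orientation; "force": force on the tool from outside, world axes, zero at the start; "wrist_torque": the same for the moment, N m; "grip_width": opening from 0.0 (shut) to 1.0 (fully open); "grip_force": force on a finger pad.
Only numpy, scipy, OpenCV 4.12 (cv2) and the standard library are available. Lean on these libraries where they do the work, as an engineer would, in place of code of your own. Each camera call takes 0.05 s, during which the arm holds its last target. There are 200 camera calls.

TASK

On the dark amplifier, first swing the red cam lever all the way round off the flap, which frees the flap and the plug-in card under it, then lift the aluminium flap by its orange bar until it stands open. Draw the green card straight out of the bay by its yellow tab and hold it up in front of the white inspection camera: upright, one face square to the lens, the board centred on the lens about 7 cm away from it. Finish while still holding it there, with lever and flap left open, and leave the other loose things on the bench where they are.

Things in the scene. Friction and masses are not known exactly. Their poses are not given: they have to be found in the camera images.
- amp: dark amplifier chassis fixed to the bench, 240 (x) x 360 (y) x 92 (z) mm; origin at the centre of its underside, x towards its rear (the hinge side of the flap), y to its left, z up. Flat deck at z = 92 mm with a bay opening 120 x 90 mm at its middle, covered by the flap. The card stands in the middle of the bay, between two low white guides (tops 41 mm above the bench)
- lever (a joint): angle of the red cam lever about its upright pivot (rad), anticlockwise seen from above: 0 = locked, arm along the amplifier's -y across the flap (starts 0 to 0.2); 1.6 = end stop, arm along its +x beside the flap. Stays where left, 1 to 2 N at the knob. Up to about 1.25 the arm blocks the flap; at small angles a tongue under the deck also blocks the card
- lever_knob (a point): middle of the upright round knob on the end of the lever's arm: 16 mm diameter, 30 mm tall (from 110 to 140 mm above the bench, this point at 125 mm), 50 mm from the pivot. The arm below it is 16 mm wide, 100 to 110 mm above the bench; the lever is red
- lever_pivot (a point): point on the lever's upright turning axis, at the knob's mid height (125 mm above the bench)
- flap (a joint): angle of the aluminium flap (rad): 0 = closed flat, grows as its near edge lifts, 1.57 = standing upright, 1.9 = end stop. Stiff hinge: it stays where it is left; about 1 to 2 N at the bar moves it
- flap_bar (a point): middle of the flap's lifting bar: round, orange, 10 mm thick, 68 mm long along the amplifier's y, on two slanted legs 30 mm either side of this point. Closed: 122 mm above the bench (25 mm clear over the deck), 162 mm before the hinge line and 27.5 mm above it, 27 mm before the flap's near edge. Flap plate 135 x 100 x 5 mm
- flap_hinge (a point): middle of the flap's hinge line, on the amplifier, 94.5 mm above the bench; the line runs along the amplifier's y
- card: green card standing in the bay, hidden under the closed flap: board 100 (x) x 4 (y) x 52 (z) mm, yellow pull tab on top, 79 mm tall in all, about 0.12 kg; origin at the middle of its lower edge (6 mm above the bench when seated), x along the board, y across its thickness, z up; axes as the amplifier's at the start. Slides straight up, free of its guides after 40 mm
- card_tab (a point): centre of the yellow pull tab, 36 (x) x 10 (y) x 27 (z) mm, 65.5 mm above the card's origin; when seated the tab's top is 85 mm above the bench, 7 mm below the deck, with 40 mm free on either side in y
- card_mid (a point): centre of the green board, 26 mm above the card's origin, 39.5 mm below the tab's centre
- camera: white inspection camera on a stubby stand fixed to the bench: base 100 x 80 mm, horizontal barrel 44 mm in diameter with a black lens ring, 142 mm tall in all; origin at the underside below the barrel, the lens looks along the camera's -x
- camera_lens (a point): centre of the lens face, 120 mm above the bench, 50 mm from the camera's origin along its -x
- camera_focus (a point): the point 70 mm straight in front of the lens, 120 mm above the bench, where the centre of the board belongs
- spray_can: loose bystander: upright can, 60 mm diameter, 150 mm tall; origin at its underside
- jar: loose bystander: glass jar with red lid, 70 mm diameter, 90 mm tall; origin at its underside
- solder_spool: loose bystander: metal spool standing on end, 56 mm diameter, 45 mm tall; origin at its underside
- parts_tray: loose bystander: pale divided tray, 100 x 140 x 35 mm; origin at the centre of its underside
- screwdriver: loose bystander: screwdriver lying on the bench, 180 mm long, blue handle; origin near its middle, x along it towards the tip
- capacitor: loose bystander: blue round capacitor standing on the amplifier's deck at its -y side, 25 mm diameter, 40 mm tall; origin at its underside
There are look-alikes about, which are no part of the job. What is shaped like the camera but pink or turquoise is not meant.

How it is judged:
By the outcome, as a careful person would: the job done as asked, in the order asked, and still so for the second after the job is handed in, while the arm keeps its last pose, push and grip.
It also fails if it takes over 72 s, if anything falls off the work surface, if the arm or the gripper's body presses on something with over 40 N, if the wrist force passes 120 N, or if a joint passes its speed limit or range.

## Working session

There is one attempt and no reset: what is moved stays moved. The work goes in short steps, Python scripts to look and compute and a tool call to move; the robot and the scene stay as the last step left them, time stands still between calls to the robot, and variables do not carry over. Pictures are saved under pics/ and viewed, at most 10 in all, crops included, and the job is handed in when it is done.

Besides the shell and the picture viewer there is one more tool, called after "Emit:" by a JSON object that holds its "method" and its "body", one argument or row to a line. arm_command: Moves the arm, as the interface text tells. Its arguments: {"type":"object","properties":{"steps":{"type":"array"},"squeeze":{"type":"number"}},"required":["steps"]}

```bash
mkdir -p pics; ls
python3 - <<'E'
from rig import *
import cv2,numpy as np
s=sense();print(s['eef_pos'],s['ee_rot'])
for n in("scene","side"):
    im=capture(n);cv2.imwrite(f'pics/{n}0.png',im[:,:,::-1])
    c=get_calibration(n);R=cv2.Rodrigues(np.array(c['rvec']))[0];print(n,-R.T@np.array(c['tvec']).ravel(),R[2],c['intrinsics'],c['D'])
print(get_calibration('wrist'))
E
```

```text
pics
[ 152.99390607 -501.9606407   244.74412944] [-6.37215776e-04  9.89084731e-01  1.47346485e-01  4.41619891e-05]
scene [1412.8772135  -517.9833721   962.04328739] [-0.65466004  0.43080716 -0.62114847] [[365.12674535   0.         319.95624137]
 [  0.         365.12674535 202.5016428 ]
 [  0.           0.           1.        ]] [-0.03744193  0.          0.          0.          0.        ]
side [-183.23600176  937.56264881 1190.55354023] [ 0.45997073 -0.55939391 -0.68956898] [[425.29341991   0.         313.48115331]
 [  0.         425.29341991 197.54021069]
 [  0.           0.           1.        ]] [-0.04575192  0.          0.          0.          0.        ]
{'intrinsics': array([[351.69915913,   0.        , 323.56573477],
       [  0.        , 351.69915913, 201.84354161],
       [  0.        ,   0.        ,   1.        ]]), 'D': array([0.01130137, 0.        , 0.        , 0.        , 0.        ]), 'T_tool_cam': array([[-8.09227731e-04, -9.60016977e-01, -2.79940618e-01,
         7.10419494e+01],
       [ 9.99999666e-01, -8.09698583e-04, -1.13963724e-04,
         7.10366507e-01],
       [-1.17260413e-04, -2.79940617e-01,  9.60017311e-01,
        -1.29299785e+02],
       [ 0.00000000e+00,  0.00000000e+00,  0.00000000e+00,
         1.00000000e+00]])}
```

View pics/scene0.png

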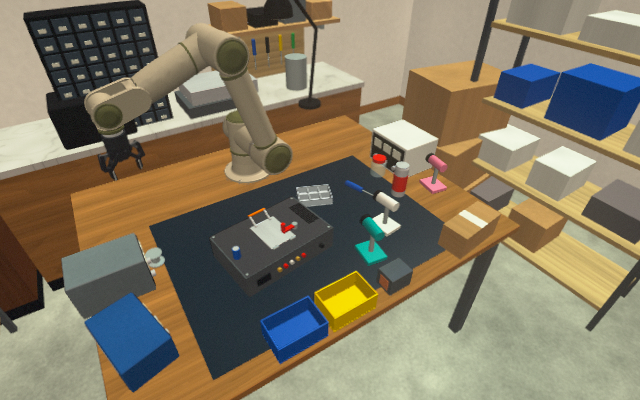

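View pics/side0.png

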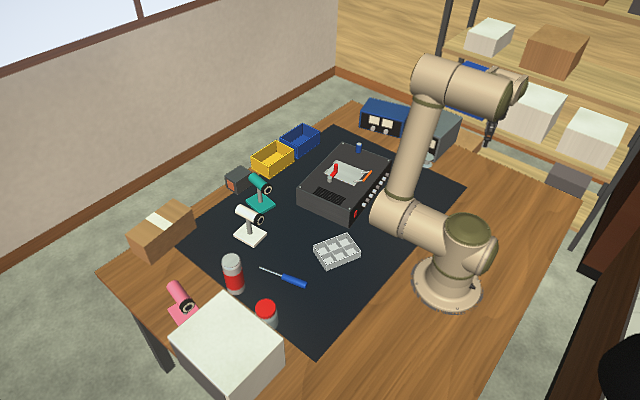

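Scene view: the amplifier is at (272,240), with the red lever at (288,227) and the orange bar at (258,213). Camera candidates are white (386,205), turquoise (372,235) and pink (433,170), and the white one is meant. Red look-alikes for the lever are the jar lid (380,158), the can (400,180) and the front knobs (290,265). The lever is the one on the flap. Now a close crop.

Run:
```python
import cv2,numpy as np
a=cv2.imread('pics/scene0.png');b=cv2.imread('pics/side0.png')
def cr(i,x,y,w,h):return cv2.resize(i[y:y+h,x:x+w],(400,300),interpolation=cv2.INTER_CUBIC)
m=np.vstack([np.hstack([cr(a,206,187,133,100),cr(a,345,180,80,60)]),np.hstack([cr(b,290,135,107,80),cr(b,220,190,80,60)])])
cv2.imwrite('pics/m0.png',m)
```

```text
(no output)
```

View pics/m0.png

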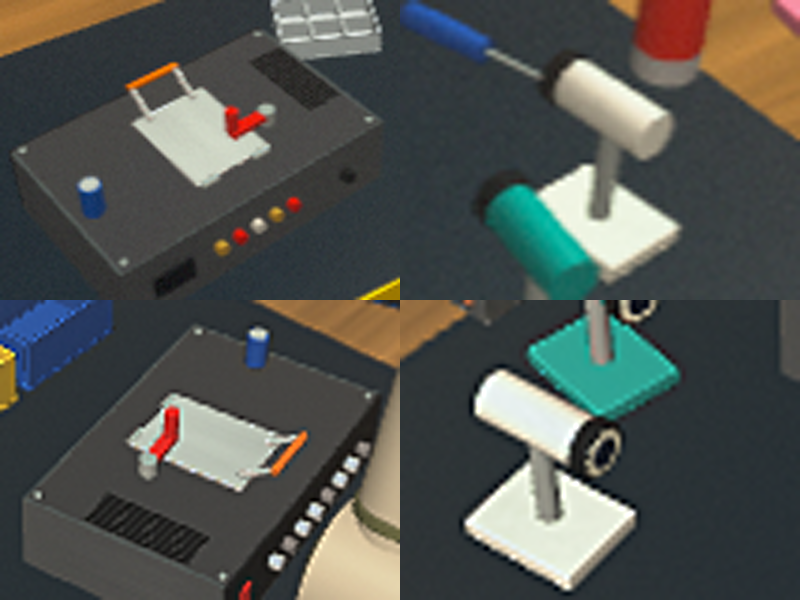

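The mosaic confirms the parts. The flap is closed with its bar on the robot side, and the lever arm lies over the flap with its knob at mosaic (232,115) and its pivot at (266,112). The white camera's lens is at (601,450) in the side crop.

```bash
cat > h.py <<'E'
from rig import *
import cv2,numpy as np
from scipy.spatial.transform import Rotation as Ro
from scipy.optimize import least_squares
def cam(n,s=None):
    c=get_calibration(n)
    if n=='wrist':
        T=np.eye(4);w=s['ee_rot'];T[:3,:3]=Ro.from_quat([w[1],w[2],w[3],w[0]]).as_matrix();T[:3,3]=s['eef_pos']
        M=np.linalg.inv(T@np.array(c['T_tool_cam']));R=M[:3,:3];t=M[:3,3]
    else: R=cv2.Rodrigues(np.array(c['rvec']))[0];t=np.array(c['tvec']).ravel()
    return R,t,np.array(c['intrinsics']),np.array(c['D'])
def proj(C,P):
    R,t,K,D=C;return cv2.projectPoints(np.atleast_2d(np.array(P,float)),cv2.Rodrigues(R)[0],t,K,D)[0][:,0]
def atz(C,px,z):
    R,t,K,D=C;u=cv2.undistortPoints(np.array([[px]],float),K,D)[0,0]
    d=R.T@np.array([u[0],u[1],1]);o=-R.T@t;return o+d*(z-o[2])/d[2]
def rz(a):return Ro.from_euler('z',a).as_matrix()
E
python3 - <<'E'
from h import *
S=cam('scene');B=cam('side')
fs=lambda x,y:np.array([206+x*133/400,187+y/3]);fb=lambda x,y:np.array([290+x*107/400,135+(y-300)*80/300])
gs=lambda x,y:np.array([345+(x-400)*.2,180+y*.2]);gb=lambda x,y:np.array([220+(x-400)*.2,190+(y-300)*.2])
sp=[fs(*p) for p in[(14,150),(262,31),(382,121),(122,272)]];bp=[fb(*p) for p in[(193,326),(381,391),(22,497),(225,585)]]
print('scene corners',[atz(S,p,92).round()[:2] for p in sp]);print('side',[atz(B,p,92).round()[:2] for p in bp])
print('bar s',[atz(S,fs(*p),122).round(1)[:2] for p in[(127,87),(178,65)]],'b',[atz(B,fb(*p),122).round(1)[:2] for p in[(275,470),(304,435)]])
print('knobtop',atz(S,fs(232,110),140),atz(B,fb(173,410),140))
print('pivot z115',atz(S,fs(266,109),115),atz(B,fb(149,458),115))
print('lens',atz(B,gb(601,450),120),'back',atz(S,gs(655,133),120),atz(B,gb(490,398),120), 'ring s',atz(S,gs(563,82),120))
print('base s z10',[atz(S,gs(*p),10).round()[:2] for p in[(584,163),(680,230),(605,275)]],'b',[atz(B,gb(*p),10).round()[:2] for p in[(465,518),(568,582),(635,514)]])
E
```

```text
scene corners [array([ 454., -334.]), array([412.,  15.]), array([639.,  47.]), array([ 685., -304.])]
side [array([ 682., -302.]), array([ 451., -343.]), array([637.,  48.]), array([403.,  14.])]
bar s [array([ 455.7, -191.2]), array([ 451. , -122.4])] b [array([ 445.8, -126.7]), array([ 454.7, -192.1])]
knobtop [ 576.1527346  -115.33595916  140.        ] [ 570.96387425 -116.82754606  140.        ]
pivot z115 [570.32816803 -69.0767078  115.        ] [559.74649187 -63.80423591 115.        ]
lens [598.13120454 275.27120753 120.        ] back [695.91188199 288.57541708 120.        ] [693.74417587 290.71483237 120.        ] ring s [611.8747308  271.32210457 120.        ]
base s z10 [array([600., 319.]), array([703., 328.]), array([710., 245.])] b [array([705., 321.]), array([604., 315.]), array([613., 237.])]
```

Emit:
{"method": "arm_command", "body": {
  "steps": [
    [[1,0.78,-0.39,-0.1,0,0,0],[1,0.78,-0.39,-0.1,0,0,0],[1,0.78,-0.39,-0.1,0,0,0],[1,0.78,-0.39,-0.1,0,0,0],[1,0.78,-0.39,-0.1,0,0,0],[1,0.78,-0.39,-0.1,0,0,0],[1,0.78,-0.39,-0.1,0,0,0],[1,0.78,-0.39,-0.1,0,0,0]]
  ]
}}

```text
time_s: 1.1
eef_pos: [406.8, -260.9, 285.3]
ee_rot: [-0.0, 0.989, 0.147, -0.0]
force: [0.7, -0.4, 0.5]
grip_width: 1.0
grip_force: 0.0
```

Emit:
{"method": "arm_command", "body": {
  "steps": [
    [[1,0.78,-0.39,-0.1,0,0,0],[1,0.78,-0.39,-0.1,0,0,0],[1,0.78,-0.39,-0.1,0,0,0],[1,0.78,-0.39,-0.1,0,0,0],[1,0,0,0,0,0,0.57],[1,0,0,0,0,0,0.57],[1,0,0,0,0,0,0],[1,0,0,0,0,0,0]]
  ]
}}

```text
time_s: 2.1
eef_pos: [532.4, -142.0, 305.2]
ee_rot: [-0.0, 0.998, 0.063, -0.0]
force: [-0.1, 0.1, -0.1]
grip_width: 0.999
grip_force: 0.0
```

Run:
```python
from h import *
s=sense();im=capture('wrist');cv2.imwrite('pics/w0.png',im[:,:,::-1])
np.save('w0.npy',dict(s),allow_pickle=True);print(s['eef_pos'],s['ee_rot'],s['time_s'],s['force'])
```

```text
[ 532.39656661 -142.02499093  305.15943903] [-8.41240660e-05  9.98009171e-01  6.30687394e-02 -1.47553882e-04] 2.1 [-0.14652045  0.14397033 -0.11849708]
```

View pics/w0.png

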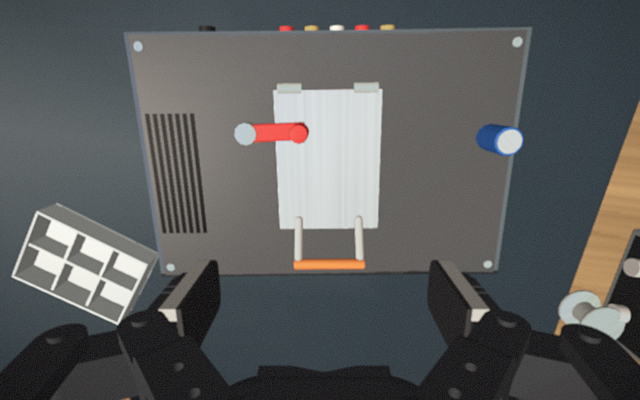

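The wrist view shows deck corners at (125,33), (531,28), (498,272) and (162,275). The bar runs from (294,265) to (365,265), the knob top is at (300,132), the pivot cap is at (245,133), and the hinges are at y≈88.

Run:
```python
from h import *
s=np.load('w0.npy',allow_pickle=True).item();W=cam('wrist',s)
c=np.array([[125,33],[531,28],[498,272],[162,275]]);L=np.array([[120,180],[120,-180],[-120,-180],[-120,180]])
def P(p):return np.c_[(rz(p[2])[:2,:2]@L.T).T+p[:2],np.full(4,92)]
r=least_squares(lambda p:(proj(W,P(p))-c).ravel(),[546,-145,.12]);p=r.x;print(p,r.fun.round(1))
loc=lambda q:(rz(p[2]).T@(q-np.r_[p[:2],0])).round(1)
for n,px,z in[('barL',(294,265),122),('barR',(365,265),122),('knob',(300,131),140),('pivot110',(245,133),110),('pivot120',(245,133),120),('pivot125',(245,133),125),('hinge1',(289,88),94.5),('hinge2',(367,88),94.5),('flapnl',(279,229),97),('flapnr',(379,227),97),('cap',(510,140),132)]:
    q=atz(W,px,z);print(n,q.round(1),loc(q))
```

```text
[ 5.42529054e+02 -1.46509014e+02  1.36756601e-01] [-0.8 -0.7  1.1 -0.8 -0.9  1.1  0.5  1.5]
barL [ 445.3 -124.6  122. ] [-93.3  35.  122. ]
barR [ 454.  -193.3  122. ] [-94.1 -34.3 122. ]
knob [ 575.7 -117.7  140. ] [ 36.8  24.  140. ]
pivot110 [564.9 -66.7 110. ] [ 33.  76. 110.]
pivot120 [566.  -68.8 120. ] [ 33.9  73.8 120. ]
pivot125 [566.6 -69.8 125. ] [ 34.3  72.7 125. ]
hinge1 [ 608.8 -101.    94.5] [71.9 36.  94.5]
hinge2 [ 617.8 -172.2   94.5] [ 71.1 -35.7  94.5]
flapnl [ 471.  -104.5   97. ] [-65.1  51.4  97. ]
flapnr [ 485.9 -205.6   97. ] [-64.1 -50.8  97. ]
cap [ 589.6 -295.1  132. ] [  26.4 -153.6  132. ]
```

Emit:
{"method": "arm_command", "body": {
  "steps": [
    [[0.4,0,0,0.2,0,0,-1],[0.4,0,0,0.2,0,0,-1],[0.4,0,0,0.2,0,0,-1],[0.4,0,0,0.2,0,0,-1],[0.4,0,0,0.2,0,0,-1],[0.4,0,0,0.2,0,0,-1],[0.4,0,0,0.2,0,0,-1],[0.4,0,0,0.2,0,0,-1]]
  ]
}}

```text
time_s: 3.15
eef_pos: [532.4, -142.1, 225.0]
ee_rot: [-0.0, 0.787, 0.617, -0.0]
force: [0.6, 0.0, -0.1]
grip_width: 0.403
grip_force: 0.0
```

Emit:
{"method": "arm_command", "body": {
  "steps": [
    [[0.4,0,0,0.2,0,0,-1],[0.4,0,0,0.2,0,0,-1],[0.4,0,0,0.2,0,0,-1],[0.4,0.1,0.3,0,0,0,0],[0.4,0.1,0.32,0,0,0,0],[0.4,0.1,0.32,0,0,0,0],[0.4,0,0,0,0,0,0],[0.4,0,0,0,0,0,0]]
  ]
}}

```text
time_s: 4.15
eef_pos: [575.4, -117.7, 195.4]
ee_rot: [0.0, 0.632, 0.775, -0.0]
force: [-0.2, 0.2, 0.2]
grip_width: 0.401
grip_force: 0.0
```

Run:
```python
from h import *
s=sense();im=capture('wrist');cv2.imwrite('pics/w1.png',im[:,:,::-1])
W=cam('wrist',s);np.save('w1.npy',dict(s),allow_pickle=True)
print(s['eef_pos'],s['ee_rot'],s['joints'],'knob/pivot px',proj(W,[[575.7,-117.7,140],[565.5,-68,122],[598,275,120]]))
```

```text
[ 575.43082389 -117.73801284  195.43556586] [ 4.02347740e-05  6.31826454e-01  7.75109881e-01 -5.39271038e-05] [-4.01094428e-01  4.89430676e-01  1.37380187e+00 -1.31614864e-04
  1.27831293e+00 -6.04038134e-01] knob/pivot px [[  324.07175705   230.09671784]
 [  324.06559946   135.16803272]
 [  688.1630074  -1079.00627635]]
```

View pics/w1.png

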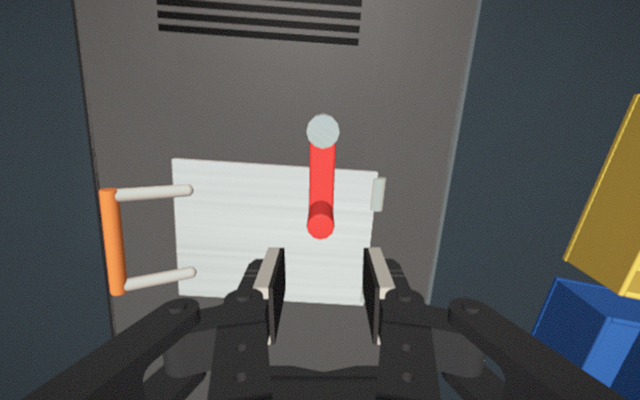

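The knob top is at (320,229), where the projection put it to within 2 mm, and the open fingers straddle it. I'll descend and close into a loose cage.

Emit:
{"method": "arm_command", "body": {
  "steps": [
    [[0.4,0.02,-0.02,0.65,0,0,0],[0.4,0,0,0.65,0,0,0],[0.4,0,0,0,0,0,0],[0.26,0,0,0,0,0,0],[0.26,0,0,0,0,0,0],[0.26,0,0,0,0,0,0]]
  ]
}}

```text
time_s: 4.95
eef_pos: [574.6, -117.1, 131.2]
ee_rot: [0.001, 0.631, 0.775, 0.0]
force: [-0.5, 0.8, 1.0]
grip_width: 0.261
grip_force: 0.0
```

Emit:
{"method": "arm_command", "body": {
  "steps": [
    [[0.26,0.01,0.15,0,0,0,-1],[0.26,0.01,0.15,0,0,0,-1],[0.26,0.01,0.15,0,0,0,-1],[0.26,0.01,0.15,0,0,0,-1]]
  ]
}}

```text
time_s: 5.45
eef_pos: [600.6, -103.0, 130.8]
ee_rot: [0.0, 0.372, 0.928, -0.0]
force: [-1.4, -0.3, 0.9]
grip_width: 0.258
grip_force: 0.7
```

Emit:
{"method": "arm_command", "body": {
  "steps": [
    [[0.26,0.01,0.15,0,0,0,-1],[0.26,0.01,0.15,0,0,0,-1],[0.26,0.01,0.15,0,0,0,-1],[0.26,0.01,0.15,0,0,0,-1],[0.26,0.01,0.15,0,0,0,-1],[0.26,0.01,0.15,0,0,0,-1]]
  ]
}}

```text
time_s: 6.2
eef_pos: [614.8, -61.7, 130.9]
ee_rot: [0.001, -0.069, 0.998, -0.001]
force: [2.2, -2.2, 0.2]
grip_width: 0.26
grip_force: 0.9
```

Emit:
{"method": "arm_command", "body": {
  "steps": [
    [[0.26,0,0.06,0,0,0,0],[0.26,0,0.04,0,0,0,0],[0.26,0,0.04,0,0,0,0],[0.26,0,0.0,0,0,0,0]]
  ]
}}

```text
time_s: 6.7
eef_pos: [613.4, -54.8, 130.4]
ee_rot: [0.0, -0.066, 0.998, -0.0]
force: [0.9, -1.9, 1.0]
grip_width: 0.26
grip_force: 0.8
```

Emit:
{"method": "arm_command", "body": {
  "steps": [
    [[0.26,0,0.05,0,0,0,0],[0.26,0,0.03,0,0,0,0],[0.26,0,0.0,0,0,0,0]]
  ]
}}

```text
time_s: 7.08
eef_pos: [613.3, -53.8, 130.5]
ee_rot: [0.001, -0.066, 0.998, -0.003]
force: [2.2, -15.1, -2.6]
grip_width: 0.261
grip_force: 8.4
```

Emit:
{"method": "arm_command", "body": {
  "steps": [
    [[0.4,0,-0.07,0,0,0,0],[0.4,0,0,0,0,0,0],[0.4,0,0,-0.7,0,0,0],[0.4,0,0,-0.7,0,0,0],[0.4,0.7,-0.32,0,0,0,0],[0.4,0.7,-0.32,0,0,0,0],[0.4,0.7,-0.32,0,0,0,0],[0.4,0.7,-0.32,0,0,0,0]]
  ]
}}

```text
time_s: 8.07
eef_pos: [481.9, -136.1, 200.3]
ee_rot: [-0.0, -0.067, 0.998, 0.0]
force: [0.6, 0.3, 0.5]
grip_width: 0.398
grip_force: 0.0
```

Emit:
{"method": "arm_command", "body": {
  "steps": [
    [[0.4,0.7,-0.32,0,0,0,1],[0.4,0,0,0,0,0,1],[0.4,0,0,0,0,0,1],[0.4,0,0,0,0,0,1],[0.4,0,0,0,0,0,1],[0.4,0,0,0,0,0,1],[0.4,0,0,0,0,0,1],[0.4,0,0,0,0,0,1]]
  ]
}}

```text
time_s: 9.07
eef_pos: [450.5, -156.1, 200.2]
ee_rot: [-0.0, 0.51, 0.86, 0.0]
force: [0.0, 0.4, -0.1]
grip_width: 0.398
grip_force: 0.0
```

Emit:
{"method": "arm_command", "body": {
  "steps": [
    [[0.4,0,0,0,0,0,1],[0.4,0,0,0,0,0,1],[0.4,0,0,0,0,0,0.5],[0.4,0,0,0,0,0,0]]
  ]
}}

```text
time_s: 9.57
eef_pos: [450.5, -156.2, 200.3]
ee_rot: [-0.0, 0.66, 0.752, 0.0]
force: [0.2, 0.4, 0.1]
grip_width: 0.397
grip_force: 0.0
```

Run:
```python
from h import *
s=sense();im=capture('wrist');cv2.imwrite('pics/w2.png',im[:,:,::-1])
W=cam('wrist',s)
a=capture('side')[115:235,280:420];b=capture('scene')[180:290,200:340]
f=lambda i,w,h:cv2.resize(i,(w,h),interpolation=cv2.INTER_CUBIC)
cv2.imwrite('pics/m2.png',np.vstack([f(im[80:340],640,260),np.hstack([f(a,320,274),f(b,320,274)])])[:,:,::-1])
print(s['eef_pos'],s['ee_rot'],s['force'],proj(W,[[450,-159,122]]))
```

```text
[ 450.48790011 -156.17215679  200.27341225] [-1.99045632e-04  6.59689736e-01  7.51538015e-01  1.53826394e-04] [0.24776272 0.39710091 0.13566221] [[322.16989711 221.22516548]]
```

View pics/m2.png

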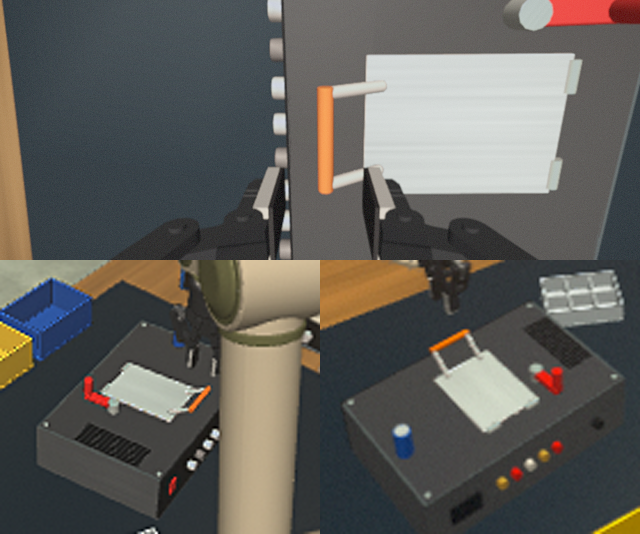

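The lever now lies along +x beside the flap. In the wrist crop the bar runs from (325,87) to (325,192), between the pads and square to them. I'll descend and grip it.

Emit:
{"method": "arm_command", "body": {
  "squeeze": 25,
  "steps": [
    [[0.4,-0.06,0.02,0.8,0,0,0],[0.4,0,0,0.8,0,0,0],[0.4,0,0,0,0,0,0],[0,0,0,0,0,0,0],[0,0,0,0,0,0,0],[0,0,0,0,0,0,0],[0,0,0,0,0,0,0]]
  ]
}}

```text
time_s: 10.6
eef_pos: [452.0, -159.9, 121.8]
ee_rot: [0.001, 0.66, 0.751, -0.0]
force: [-5.2, -1.5, 6.7]
grip_width: 0.105
grip_force: 25.4
```

Emit:
{"method": "arm_command", "body": {
  "steps": [
    [[0,0,0.09,-0.32,0,0,0],[0,0,0.09,-0.32,0,0,0],[0,0,0.15,-0.29,0,0,0],[0,0,0.15,-0.29,0,0,0],[0,0,0.2,-0.26,0,0,0],[0,0,0.2,-0.26,0,0,0]]
  ]
}}

```text
time_s: 11.35
eef_pos: [493.8, -154.2, 209.3]
ee_rot: [-0.001, 0.66, 0.751, -0.002]
force: [-12.2, -2.7, 7.4]
grip_width: 0.104
grip_force: 24.6
```

Emit:
{"method": "arm_command", "body": {
  "steps": [
    [[0,0,0.22,-0.24,0,0,0],[0,0,0.24,-0.23,0,0,0],[0,0,0.28,-0.17,0,0,0],[0,0,0.28,-0.17,0,0,0],[0,0,0.31,-0.11,0,0,0],[0,0,0.31,-0.11,0,0,0]]
  ]
}}

```text
time_s: 12.1
eef_pos: [577.1, -142.8, 259.8]
ee_rot: [0.0, 0.66, 0.751, 0.0]
force: [-0.8, 0.3, -7.5]
grip_width: 0.101
grip_force: 24.2
```

Emit:
{"method": "arm_command", "body": {
  "steps": [
    [[0,0,0.32,0.02,0,0,0],[0,0,0.32,0.0,0,0,0],[0,0,0.33,0.05,0,0,0],[0,0,0.33,0.05,0,0,0],[0,0,0.3,0.08,0,0,0],[0,0,0,0,0,0,0]]
  ]
}}

```text
time_s: 12.85
eef_pos: [659.0, -131.8, 253.9]
ee_rot: [0.005, 0.659, 0.752, 0.004]
force: [5.0, 4.4, 16.6]
grip_width: 0.1
grip_force: 28.0
```

Emit:
{"method": "arm_command", "body": {
  "steps": [
    [[0.25,0,0,0,0,0,0],[0.25,0,0,0,0,0,0],[0.25,0,0,-0.5,0,0,0],[0.25,0,0,-0.6,0,0,0],[0.3,0,-0.77,-0.4,0,0,0],[0.4,0,-0.77,0,0,0,0],[0.4,0,-0.77,0,0,0,0],[0.4,0,0,0,0,0,-1]]
  ]
}}

```text
time_s: 13.85
eef_pos: [539.7, -148.0, 324.5]
ee_rot: [-0.0, 0.601, 0.799, -0.0]
force: [0.7, -0.4, -0.3]
grip_width: 0.399
grip_force: 0.0
```

Emit:
{"method": "arm_command", "body": {
  "steps": [
    [[0.4,0,0,0,0,0,-1],[0.4,0,0,0,0,0,-1],[0.4,0,0,0,0,0,-1],[0.4,0,0,0,0,0,-1],[0.4,0,0,0,0,0,-1],[0.4,0,0,0,0,0,-1],[0.4,0,0,0,0,0,-1],[0.4,0,0,0,0,0,-1]]
  ]
}}

```text
time_s: 14.85
eef_pos: [541.4, -147.9, 323.7]
ee_rot: [-0.0, 0.044, 0.999, 0.0]
force: [-0.1, -0.1, -0.2]
grip_width: 0.402
grip_force: 0.0
```

Emit:
{"method": "arm_command", "body": {
  "steps": [
    [[0.4,0,0,0.4,0,0,-1],[0.4,0,0,0.4,0,0,-0.5],[0.4,0,0,0.4,0,0,0],[0.4,0,0,0,0,0,0]]
  ]
}}

```text
time_s: 15.35
eef_pos: [541.0, -147.7, 262.7]
ee_rot: [-0.001, -0.066, 0.998, 0.001]
force: [0.1, -0.1, 1.2]
grip_width: 0.395
grip_force: 0.0
```

Run:
```python
from h import *
s=sense();im=capture('wrist');np.save('w3.npy',dict(s),allow_pickle=True)
a=capture('side')[115:235,280:420];b=capture('scene')[180:290,200:340]
f=lambda i,w,h:cv2.resize(i,(w,h),interpolation=cv2.INTER_CUBIC)
cv2.imwrite('pics/w3.png',im[:,:,::-1])
cv2.imwrite('pics/m3.png',np.vstack([im[:360],np.hstack([f(a,320,240),f(b,320,240)])])[:,:,::-1])
print(s['eef_pos'],s['ee_rot'],s['force'])
```

```text
[ 541.03558304 -147.6838752   262.6730428 ] [-1.29427551e-03 -6.63793472e-02  9.97793300e-01  7.98216801e-04] [ 0.07116117 -0.10019913  1.21834312]
```

View pics/m3.png

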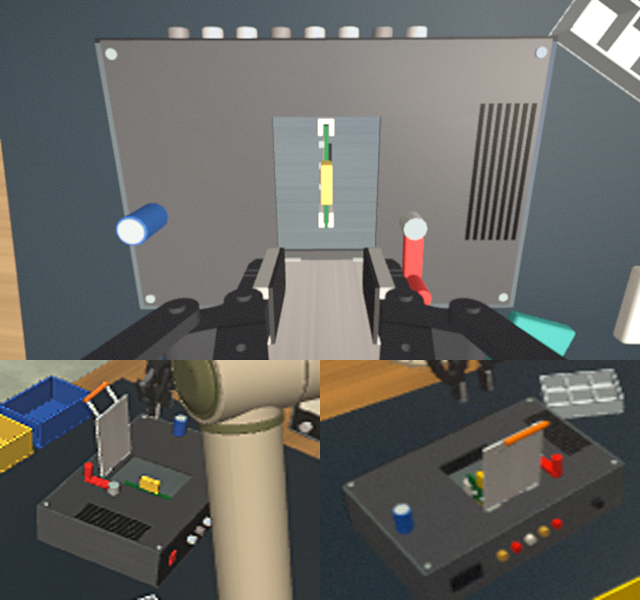

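The flap stands open and the lever is clear. The yellow tab sits at about (327,184) in the bay, between the fingers and parallel to the pads.

Run:
```python
from h import *
s=np.load('w3.npy',allow_pickle=True).item();W=cam('wrist',s)
im=cv2.imread('pics/w3.png').astype(int);m=(im[:,:,2]>170)&(im[:,:,1]>140)&(im[:,:,0]<140);m[:, :300]=0;m[:,350:]=0
ys,xs=np.nonzero(m[140:230]);ys+=140
print(xs.min(),xs.max(),ys.min(),ys.max(),xs.mean(),ys.mean())
for y in range(ys.min(),ys.max()+1,6):print(y,xs[ys==y].min(),xs[ys==y].max(),im[y,xs[ys==y].min():xs[ys==y].max()+1,2])
for px in[(326.5,164),(327,204),(326,128),(326,220)]:print(px,atz(W,px,85 if 150<px[1]<210 else 58))
print(proj(W,[[542.5,-146.5,85]]))
q=s['ee_rot'];print(2*np.arctan2(q[2],q[1]))
```

```text
320 331 161 204 323.7450980392157 174.4313725490196
161 322 329 [174 176 171 171 175 173 177 177]Traceback (most recent call last):
  File "<stdin>", line 6, in <module>
    return umr_minimum(a, axis, None, out, keepdims, initial, where)
ValueError: zero-size array to reduction operation minimum which has no identity
```

Run:
```python
from h import *
s=np.load('w3.npy',allow_pickle=True).item();W=cam('wrist',s)
for px in[(326.5,165),(327,205),(326,122),(326,226)]:print(px,atz(W,px,85 if 150<px[1]<210 else 58))
print(proj(W,[[542.5,-146.5,85]]))
q=s['ee_rot'];y=2*np.arctan2(q[2],q[1]);print(y)
t=(atz(W,(326.5,165),85)+atz(W,(327,205),85))/2;d=t-s['eef_pos'];print(t,'dx',d@[np.cos(y),np.sin(y),0],'dy',d@[np.sin(y),-np.cos(y),0])
```

```text
(326.5, 165) [ 524.97230669 -147.71086727   85.        ]
(327, 205) [ 561.3845333  -142.32919532   85.        ]
(326, 122) [ 489.83768514 -152.66899909   58.        ]
(326, 226) [ 591.31760491 -138.9917511    58.        ]
[[325.21846381 184.38162612]]
3.274449189501607
[ 543.17841999 -145.02003129   85.        ] dx -2.476822161269968 dy 2.3565157712608933
```

Emit:
{"method": "arm_command", "body": {
  "squeeze": 40,
  "steps": [
    [[0.4,-0.04,0.045,0.5,0,0,0],[0.4,0,0,0.9,0,0,0],[0.4,0,0,0.9,0,0,0],[0.4,0,0,0.7,0,0,0],[0.4,0,0,0.4,0,0,0],[0.4,0,0,0.4,0,0,0],[0.4,0,0,0,0,0,0]]
  ]
}}

```text
time_s: 16.38
eef_pos: [543.2, -145.3, 73.5]
ee_rot: [-0.001, -0.067, 0.998, 0.0]
force: [0.1, 0.3, 0.8]
grip_width: 0.403
grip_force: 0.0
```

Emit:
{"method": "arm_command", "body": {
  "steps": [
    [[0,0,0,0,0,0,0],[0,0,0,0,0,0,0],[0,0,0,0,0,0,0],[0,0,0,0,0,0,0]]
  ]
}}

```text
time_s: 16.88
eef_pos: [544.0, -145.6, 75.2]
ee_rot: [0.001, -0.067, 0.998, -0.001]
force: [0.2, 0.4, 7.5]
grip_width: 0.108
grip_force: 41.3
```

Emit:
{"method": "arm_command", "body": {
  "steps": [
    [[0,0,0,-0.2,0,0,0],[0,0,0,-0.3,0,0,0],[0,0,0,-0.3,0,0,0],[0,0,0,-0.4,0,0,0],[0,0,0,-0.5,0,0,0],[0,0,0,-0.6,0,0,0],[0,0,0,-0.6,0,0,0],[0,0,0,-0.3,0,0,0]]
  ]
}}

```text
time_s: 17.88
eef_pos: [543.6, -145.4, 236.0]
ee_rot: [0.001, -0.067, 0.998, -0.001]
force: [0.1, -0.5, -1.4]
grip_width: 0.106
grip_force: 40.2
```

Run:
```python
from h import *
S=cam('scene');B=cam('side')
s=sense();q=s['ee_rot'];print(s['eef_pos'],2*np.arctan2(q[2],q[1]),s['joints'],s['force'],s['grip_width'])
# inspection camera fit: white mask on initial images -> barrel/base; model pts vs clicked px
gs=lambda x,y:np.array([345+(x-400)*.2,180+y*.2]);gb=lambda x,y:np.array([220+(x-400)*.2,190+(y-300)*.2])
obs=[(B,(-50,0,120),gb(601,450)),(S,None,None)]
pts=[(B,[-50,0,120],gb(601,450)),(S,[-40,-40,'h'],None)]
def f(p,pr=False):
    R=rz(p[2]);T=lambda l:R@np.array(l,float)+[p[0],p[1],0];h,xb=p[3],p[4]
    r=[]
    for C,l,px in[(B,(-50,0,120),gb(601,450)),(S,(xb,0,120),gs(655,133)),
      (S,(p[5]-50,40,h),gs(584,163)),(S,(p[5]+50,40,h),gs(680,230)),(S,(p[5]+50,-40,h),gs(605,272)),
      (B,(p[5]+50,40,h),gb(465,518)),(B,(p[5]-50,40,h),gb(568,580)),(B,(p[5]-50,-40,h),gb(636,514))]:
        r.append(proj(C,T(l))[0]-px)
    return np.array(r).ravel()
r=least_squares(f,[650,282,.11,8,50,0],loss='soft_l1');print(r.x.round(3),r.fun.round(1).reshape(-1,2).tolist())
p=r.x;L=rz(p[2])@[-50,0,0]+[p[0],p[1],0];F=rz(p[2])@[-120,0,0]+[p[0],p[1],0];print('lens',L,'focus',F)
```

```text
[ 543.55255405 -145.43391266  236.04356844] 3.274834810681985 [-4.69622425e-01  4.01462721e-01  1.39765882e+00 -1.96823571e-05
  1.33973488e+00 -2.17365643e+00] [ 0.10314957 -0.50751984 -1.42097886] 0.10567096319701452
[6.47814e+02 2.80066e+02 9.10000e-02 1.30150e+01 5.04450e+01 8.98100e+00] [[-0.0, 0.1], [-0.4, 0.7], [0.2, 0.1], [-0.5, -0.3], [0.2, 0.0], [-0.4, 0.4], [-0.3, 0.1], [0.3, -0.3]]
lens [598.01972499 275.5348481    0.        ] focus [528.3078084  269.19066294   0.        ]
```

Emit:
{"method": "arm_command", "body": {
  "steps": [
    [[0,-0.04,0.4,0,0,0,0],[0,-0.08,0.8,0,0,0,0],[0,-0.08,0.8,0,0,0,0],[0,-0.08,0.8,0,0,0,0],[0,-0.08,0.8,0,0,0,0],[0,-0.08,0.8,0,0,0,0],[0,-0.08,0.8,0,0,0,0],[0,-0.08,0.8,0,0,0,0]]
  ]
}}

```text
time_s: 18.88
eef_pos: [532.0, 158.2, 232.6]
ee_rot: [-0.001, -0.067, 0.998, 0.0]
force: [0.3, 0.1, -2.3]
grip_width: 0.109
grip_force: 40.1
```

Emit:
{"method": "arm_command", "body": {
  "steps": [
    [[0,-0.08,0.8,0,0,0,0],[0,-0.08,0.8,0,0,0,0.4],[0,-0.04,0.4,0,0,0,0.8],[0,0,0,0,0,0,0.8],[0,0,0,0,0,0,0.8],[0,0,0,0,0,0,0.8],[0,0,0,0,0,0,0.8],[0,0,0,0,0,0,0.8]]
  ]
}}

```text
time_s: 19.88
eef_pos: [529.8, 257.2, 232.5]
ee_rot: [-0.001, 0.319, 0.948, -0.001]
force: [0.1, -0.1, -1.5]
grip_width: 0.109
grip_force: 40.2
```

Emit:
{"method": "arm_command", "body": {
  "steps": [
    [[0,0,0,0,0,0,0.8],[0,0,0,0,0,0,0.8],[0,0,0,0,0,0,0.8],[0,0,0,0,0,0,0.8],[0,0,0,0,0,0,0.8],[0,0,0,0,0,0,0.8],[0,0,0,0,0,0,0.8],[0,0,0,0,0,0,0.75]]
  ]
}}

```text
time_s: 20.88
eef_pos: [529.8, 257.2, 232.5]
ee_rot: [-0.001, 0.718, 0.696, -0.001]
force: [0.0, -0.3, -1.5]
grip_width: 0.102
grip_force: 40.2
```

Run:
```python
from h import *
s=sense();q=s['ee_rot'];y=2*np.arctan2(q[2],q[1]);print(s['eef_pos'],y,s['force'],s['grip_width'],s['joints'])
d=np.array([528.3,269.2,163.2])-s['eef_pos'];print('dx',d@[np.cos(y),np.sin(y),0],'dy',d@[np.sin(y),-np.cos(y),0],'dz',-d[2])
im=capture('wrist');np.save('w4.npy',dict(s),allow_pickle=True)
cv2.imwrite('pics/w4.png',im[:,:,::-1]);print(proj(cam('wrist',s),[[598,275.5,120]]))
```

```text
[529.82775778 257.24409583 232.47317302] 1.53915651833011 [ 0.02836268 -0.33739717 -1.45241057] 0.10234146200134804 [2.53134566e-01 4.65385832e-01 1.31211239e+00 2.38234963e-04
 1.36670953e+00 2.84725786e-01]
dx 11.901590373147236 dy -1.905212552495787 dz 69.27317302458599
[[420.52753055 173.58012819]]
```

View pics/w4.png

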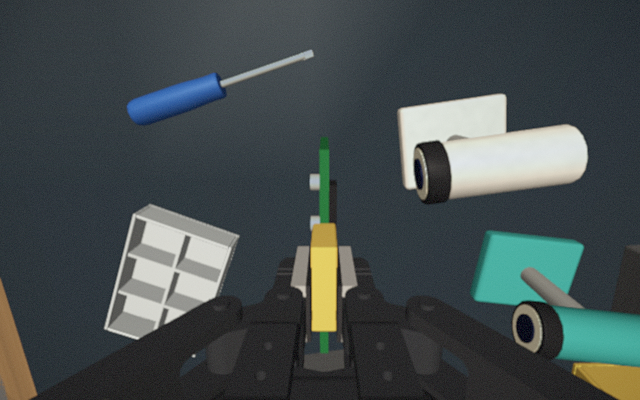

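The lens is at (421,172), matching the projection. The card hangs upright in the grip, with the tab top from (323,247) to (323,332) and the board's far end at (324,137). The screwdriver and tray are untouched. I still have to check barrel yaw and the card's offset along the tool axis.

Run:
```python
from h import *
s=np.load('w4.npy',allow_pickle=True).item();W=cam('wrist',s);y=1.539
l=atz(W,(421,172),120)
a=[atz(W,p,120) for p in[(450,143),(575,125),(452,202),(582,178)]]  # silhouette lines
print('lens',l,'edge yaws',[np.arctan2(*(a[i+1]-a[i])[1::-1]) for i in(0,2)])
b=[atz(W,p,13) for p in[(399,108),(505,95)]];print('base edge yaw',np.arctan2(*(b[1]-b[0])[1::-1]))
ux=np.array([np.cos(y),np.sin(y),0]);uy=np.array([np.sin(y),-np.cos(y),0])
z=s['eef_pos'][2]
for n,px,h in[('tabA',(323,247),9.8),('tabB',(323,332),9.8),('boardend',(324,150),-17.2),('boardend',(324,137),-17.2)]:
    d=atz(W,px,z+h)-s['eef_pos'];print(n,d@ux,d@uy)
# yellow/green columns profile
im=cv2.imread('pics/w4.png')
for r in(130,135,140,145,150,155,160,225,235,245,250,255):print(r,im[r,318:330:2].tolist())
```

```text
lens [598.27791939 276.61307318 120.        ] edge yaws [np.float64(0.11074225959118858), np.float64(0.1632975938774557)]
base edge yaw 0.0844442447060754
tabA 18.218418234907745 0.031131824277469966
tabB -18.180796012640396 -0.008750628138133987
boardend 50.08613079484954 0.3534033119503297
boardend 55.42611390955709 0.3550226594784611
130 [[69, 66, 56], [73, 69, 61], [65, 62, 57], [68, 60, 53], [71, 65, 59], [69, 67, 55]]
135 [[69, 59, 50], [66, 59, 48], [68, 66, 57], [68, 63, 53], [68, 61, 55], [68, 61, 56]]
140 [[71, 64, 58], [48, 71, 30], [41, 85, 31], [41, 81, 28], [42, 85, 32], [60, 73, 44]]
145 [[70, 63, 55], [48, 80, 37], [40, 83, 23], [41, 83, 26], [39, 81, 21], [48, 73, 36]]
150 [[67, 72, 50], [59, 116, 42], [61, 121, 46], [60, 117, 43], [64, 119, 45], [62, 117, 46]]
155 [[73, 73, 59], [65, 123, 47], [63, 124, 41], [66, 126, 46], [64, 125, 43], [62, 118, 41]]
160 [[69, 68, 55], [63, 120, 46], [63, 125, 45], [65, 127, 50], [64, 123, 44], [64, 120, 45]]
225 [[67, 152, 184], [60, 149, 182], [64, 151, 183], [69, 154, 185], [67, 153, 185], [66, 152, 184]]
235 [[69, 155, 186], [69, 156, 187], [70, 156, 186], [70, 156, 186], [70, 154, 185], [66, 153, 185]]
245 [[71, 154, 186], [67, 153, 186], [70, 156, 187], [70, 156, 187], [68, 155, 186], [71, 154, 186]]
250 [[103, 209, 229], [103, 210, 229], [101, 208, 228], [103, 210, 228], [102, 209, 228], [102, 208, 229]]
255 [[101, 208, 228], [102, 209, 229], [102, 208, 228], [100, 207, 228], [104, 208, 229], [98, 206, 228]]
```

Run:
```python
from h import *
s=np.load('w4.npy',allow_pickle=True).item();W=cam('wrist',s)
g=cv2.imread('pics/w4.png').min(2)
lo=[(c,max(np.nonzero(g[140:230,c]>110)[0])+140.5) for c in range(458,566,6)]
up=[(c,min(np.nonzero(g[90:160,c]>110)[0])+89.5) for c in range(512,566,6)]
print(lo[::4],up[::3])
t=np.linspace(0,2*np.pi,90)
def hull(p):
    P=np.vstack([np.c_[np.full(90,x),22*np.cos(t),120+22*np.sin(t)] for x in(-40,60)])
    return cv2.convexHull(proj(W,P@rz(p[2]).T+[p[0],p[1],0]).astype(np.float32))
def f(p):
    h=hull(p);r=[cv2.pointPolygonTest(h,(float(c),float(v)),True) for c,v in lo+up]
    L=rz(p[2])@[-50,0,120]+[p[0],p[1],0]
    return np.r_[r,3*(proj(W,L)[0]-[421,172])]
r=least_squares(f,[648,280,.1],diff_step=1e-3);print(r.x,np.abs(r.fun).max(),r.fun.round(1))
p=r.x;print('focus',rz(p[2])[:2,:2]@[-120,0]+p[:2],'lens',rz(p[2])[:2,:2]@[-50,0]+p[:2])
b=[atz(W,q,13) for q in[(399,108),(404,188)]];print(np.arctan2(*(b[1]-b[0])[1::-1])+np.pi/2)
```

```text
[(458, np.float64(196.5)), (482, np.float64(193.5)), (506, np.float64(189.5)), (530, np.float64(186.5)), (554, np.float64(184.5))] [(512, np.float64(131.5)), (530, np.float64(128.5)), (548, np.float64(126.5))]
[6.47934616e+02 2.81994166e+02 9.12244285e-02] 4.2332960059441085 [ 1.8  2.1  2.4  1.7  2.   2.3  2.6  2.9  3.2  2.5  2.8  2.1  3.4  2.7
  3.   3.3  2.6  2.9  4.2  4.   3.7  3.5  3.3  4.   3.8  3.5  3.3 -0.4
 -3.5]
focus [528.43358392 271.06241197] lens [598.14251948 277.43926878]
0.09222206157995716
```

Emit:
{"method": "arm_command", "body": {
  "steps": [
    [[0,0,0,0,0,0,-0.82],[0,0.25,-0.01,0,0,0,0],[0,0,0,0.35,0,0,0],[0,0,0,0.35,0,0,0],[0,0,0,0.35,0,0,0],[0,0,0,0.33,0,0,0],[0,0,0,0,0,0,0],[0,0,0,0,0,0,0]]
  ]
}}

```text
time_s: 21.92
eef_pos: [529.6, 269.1, 165.4]
ee_rot: [0.0, 0.673, 0.74, 0.0]
force: [-0.5, 0.4, -0.9]
grip_width: 0.109
grip_force: 40.1
```

Run:
```python
from h import *
s=sense();q=s['ee_rot'];y=2*np.arctan2(q[2],q[1]);print(s['eef_pos'],q,y,s['force'],s['grip_width'])
im=capture('wrist');a=capture('side')[100:260,200:413];b=capture('scene')[150:270,300:460]
f=lambda i:cv2.resize(i,(400,300),interpolation=cv2.INTER_CUBIC)
cv2.imwrite('pics/m5.png',np.vstack([np.hstack([f(a),f(b)]),np.hstack([f(im),f(im[60:210,300:500])])])[:,:,::-1])
```

```text
[529.56532177 269.14328207 165.39670998] [2.27353405e-04 6.73004007e-01 7.39638678e-01 4.24118259e-04] 1.6650668964553932 [-0.48212759  0.36444581 -0.87420892] 0.1094010878410979
```

View pics/m5.png

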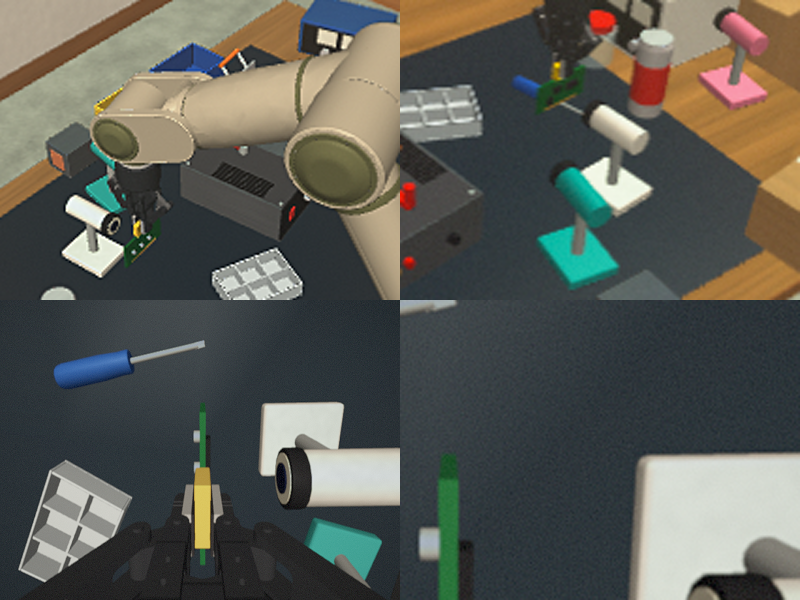

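The card hangs upright in front of the white lens and square to it, and the bystanders are untouched. I'll trim by about 1 to 2 mm, check the final pose, and hand in.

Emit:
{"method": "arm_command", "body": {
  "steps": [
    [[0,0.01,-0.025,0.045,0,0,0.02],[0,0,0,0,0,0,0],[0,0,0,0,0,0,0],[0,0,0,0,0,0,0],[0,0,0,0,0,0,0]]
  ]
}}

```text
time_s: 22.7
eef_pos: [528.1, 269.2, 162.6]
ee_rot: [-0.0, 0.674, 0.739, 0.0]
force: [-0.6, 0.2, -2.2]
grip_width: 0.11
grip_force: 40.1
```

Run:
```python
from rig import *
s=sense();print(s['eef_pos'],s['ee_rot'],s['grip_width'],s['time_s']);print(finish_job())
```

```text
[528.08908364 269.21732797 162.55934212] [-1.99007183e-06  6.74048567e-01  7.38687031e-01  1.18140997e-05] 0.10960436586729129 22.7
the job is handed in; nothing more can be done
None
```

The job is handed in at 22.7 s: lever and flap are open, and the arm holds the green card upright and square to the white camera, centred about 70 mm from the lens; the bystanders in view are where they started, and no verdict came back.

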